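# Indicate a shaker flywheel and park its high spot at the plunger

## Task

The flywheel of this opened orbital shaker has slipped off centre on its hub. Slide the plunger indicator up by its column until the plunger is pushed in to about half of its travel against the rim, then, holding the crank bearing, turn the wheel at least once right round in one direction with the plunger riding on the rim all the way and never driven against its inner stop. Leave the wheel standing with its high spot (where the plunger is pushed in farthest) at the plunger, plunger still on the rim and everything released; keep the gripper off the plunger and the wheel's own disc, and leave the other things alone.

Things in the scene. Friction and masses are not known exactly. Their poses are not given: they have to be found in the camera images.
- drive: the orbital shaker with its platform lifted off: white chassis 250 x 415 mm, steel deck 60 mm above the bench, fixed to the bench. Origin on the spindle axis at bench level; +y points level from the spindle along the plunger's line to the plunger indicator and its column, z up
- spindle (a point): fixed point on the upright spindle axis, 142 mm above the bench (mid height of the crank bearing), axes as drive. The flywheel below it is a steel disc, 150 mm diameter, 78 to 98 mm above the bench; its centre is about 2.5 mm off this axis, so the rim runs from 72.5 (low spot) to 77.5 mm (high spot) from the axis, one smooth rise and fall in a turn
- pin (a point): centre of the crank bearing: a bright upright steel roller, 22 mm diameter, 36 mm tall (124 to 160 mm above the bench), spinning freely on the crank pin 25 mm from the spindle axis. Carried round that axis it turns crank and flywheel together (about 0.1 N m; they stay where left). Below: crank plate, 76 mm diameter, top at 106 mm, its counterweight opposite the bearing up to 117 mm
- crank (a joint): angle of crank and flywheel about the spindle, rad, counter-clockwise seen from above, unlimited, not wrapped. At 0 the bearing lies in the +x direction of spindle; it starts within 0.5 rad of 0. The flywheel is clamped to the crank at an unknown angle, so this does not tell where its high spot is
- post (a point): grip point of the plunger indicator's upright steel column: 16 mm diameter, 76 to 144 mm above the bench, this point at 122 mm. It stands on the indicator's slide, with about 42 to 52 mm free between it and the indicator's black case (46 x 50 mm, top 101 mm above the bench)
- slide (a joint): how far the plunger indicator has been slid towards the spindle, m, 0 to 0.045; it starts between 0 and 0.01. Stiff dovetail: about 10 N to move, stays where it is left. The indicator's stem is clamped at no exact place: at slide 0 the plunger's free tip is anywhere from 95 to 105 mm from the spindle axis; sliding by s brings it nearer by s
- plunger (a joint): how far the plunger (6 mm ball tip, 88 mm above the bench, pointing at the spindle axis) is pushed into the indicator, m: 0 fully out, not touching; 0.012 at its inner stop. Spring: 1.2 N when out, 4.2 N at the stop. The red bar on the white scale plate on the case moves with it, away from the wheel: a mark every 2 mm, longer ones at 0, 6 and 12 mm
- jar: small amber jar of screws with a white lid on the deck, 36 mm diameter, 40 mm tall, origin under its base; leave alone
- hexkey: dark L-shaped hex key lying on the deck, 90 x 30 x 6 mm, origin under the middle of its long arm; leave alone
- tipbox: blue pipette-tip box on the bench, 87 x 122 x 64 mm, origin under its base; leave alone
- bottle: white bottle with a red cap on the bench, 68 mm diameter, 170 mm tall, origin under its base; leave alone

How it is judged:
On the way, in this order (a step that is already met when the one before it is completed fails the run):
1. before the wheel is turned, the plunger is on the rim, pushed in by 3 to 9 mm (value of joint plunger between 0.003 and 0.009 m and contact force between plunger and wheel above 0.3 N), for 0.3 s.
2. the wheel has been turned once right round, either way, plunger riding on the rim ((value of joint crank above 5.5 rad or value of joint crank below -5.5 rad) and value of joint plunger above 0.0002 m), for 0.1 s.
At the end, for the whole second after the job is handed in: the wheel stands still with its high spot within 20 degrees of the plunger (the centre of its disc, wheel_c0, 2.5 mm off the spindle axis, lies on the indicator's side and within 0.85 mm of the plunger's line), the plunger is on the rim and pressed in, and everything is released (y of wheel_c0 in the frame of spindle above 0 m and x of wheel_c0 in the frame of spindle between -0.00085 and 0.00085 m and contact force between plunger and wheel above 0.3 N and value of joint plunger above 0.0002 m and velocity of joint crank between -0.05 and 0.05 rad/s); the robot touches nothing.
It fails at once if the plunger is driven against its inner stop (more than 6 N between plunger and rim; its spring gives at most 4.2 N) (contact force between plunger and wheel above 6 N).
It fails at once if the wheel is turned (crank more than 1.2 rad from its zero) with the plunger off the rim ((value of joint crank above 1.2 rad or value of joint crank below -1.2 rad) and value of joint plunger below 0.0001 m).
It fails at once if the robot touches the plunger or the flywheel (contact force between any of the arm, the fingers and plunger above 1 N or contact force between any of the arm, the fingers and wheel above 1 N).
It fails at once if a bystander (jar, hex key, tip box, bottle) is moved by more than 20 mm (distance of any of jar, hexkey, tipbox, bottle from where it was at the start of the episode above 0.02 m).
It also fails if it takes over 72 s, if anything falls off the work surface, if the arm or the gripper's body presses on something with over 40 N, if the wrist force passes 120 N, or if a joint passes its speed limit or range.

## Robot

A 6-joint arm with a two-finger parallel gripper is mounted at the origin on the work surface. World frame = base frame: x ahead of the robot, y to its left, z up, the work surface at z = 0. Lengths are in m, angles in rad, forces in N, time in s.
With the tool pointing down it reaches from about 0.35 to 0.975 m from the base axis. Payload 7.1 kg.
Tool frame: the origin (TCP) lies at the very end of the fingers, on their centre line; the grasp point (between the pads) lies 19 mm behind it; x points along the fingers, y is the direction in which the jaws open and shut, and the axes are right-handed (so a half turn about x gives the same grasp; the last joint's range is limited). The gripper opens to 88 mm and grips with 3 to 60 N. Pads are 20 mm wide; open, the fingers measure 115 mm over their backs; the gripper's body (75 mm by 178 mm) begins 61 mm behind the grasp point.
Start: joints at [1.224, 0.423, 1.63, -0, 1.089, -0.019], TCP at [0.201, 0.592, 0.223] pointing down, gripper open.
Joint ranges: [-3, 3], [-0.9, 2.11], [0.09, 2.58], [-1.31, 4.45], [0.11, 2.69], [-2.54, 2.54]. Speed limits (rad/s): [2.39, 2.39, 3.01, 3.14, 3.14, 3.14].

## Interface

Orientations are given as a rotation vector (axis times angle).
In Python, from station import ctrl, optics gives the robot as it stands. The module is installed in compiled form; this text tells all that it offers.
- The arm moves only by the tool step_arm, never from a script. Its arguments are lists of equal length, an entry for each row: "dr": the turn, a rotation vector about the tool's x, y, z in units of 5 degrees (1.0 is 5 degrees), a list of three; "xyz": the shift along the tool's x, y, z in units of 30 mm (1.0 is 30 mm), a list of three; "hand": the opening, from 0 (shut) to 1 (fully open). In form: {"dr": [[rx, ry, rz], ...], "xyz": [[dx, dy, dz], ...], "hand": [hand, ...]}. A call has 1 to 20 rows; each row is the pose to reach, as a shift and turn from the pose measured when the call began, along the tool's axes at that moment; what a row does not reach only later rows make up. A row lasts 1/10 s, in which the tool goes at most 50 mm and 8.59 degrees, less where a joint would pass 70% of its speed; a pose out of reach is approached as far as the arm can. A call with a gripper value outside its range is refused whole. The fingers move at their own pace and stop on an object; the grip force is fixed at half the most. Time passes only in rows, so rows that repeat a pose let the fingers close. It gives the time, the measured TCP pose, the force and the opening at its end, in the units of the state.
- ctrl.state(): the state, without advancing time (a new reading comes with each control period).
- optics.get_image(name): name is "scene" or "top" or "wrist"; returns a dict with "pixels" (420x560x3 uint8, red, green, blue), "intrinsics" (3x3 intrinsics, pixels), "R" (3x3) and "t" (3): a world point X has camera coordinates R X + t. Camera axes: x right, y down, z forward; pixel columns grow to the right and rows downward; lengths in m; the calibration is good to about 2 mm. A picture is of the moment at which its call begins. There is no depth.
- ctrl.job_done(): hands the job in, once; it reports no verdict.
The state is a dict: "clock": time; "joints": joint angles; "joint_velocities": joint speeds; "effort": joint torques, N m; "tool_pos": TCP position; "orientation": TCP orientation; "ft_force": force on the tool from outside, world axes, zero at the start; "moment": the same for the moment, N m; "width": finger opening in m.
Only numpy, scipy, OpenCV 4.12 (cv2) and the standard library are available. Lean on these libraries where they do the work, as an engineer would, in place of code of your own. Each camera call takes 0.05 s, during which the arm holds its last target. There are 200 camera calls.

## Working session

There is one attempt and no reset: what is moved stays moved. The work goes in short steps, Python scripts to look and compute and a tool call to move; the robot and the scene stay as the last step left them, time stands still between calls to the robot, and variables do not carry over. Pictures are saved under pics/ and viewed, about 8 in all and at most 12, crops included, and the job is handed in when it is done.

Besides the shell and the picture viewer there is one more tool, called as name(argument=value, ...) on one line, values as JSON. step_arm: Moves the arm, as the interface text tells. Its arguments: {"type":"object","properties":{"dr":{"type":"array","items":{"type":"array","items":{"type":"number"}}},"xyz":{"type":"array","items":{"type":"array","items":{"type":"number"}}},"hand":{"type":"array","items":{"type":"number"}}},"required":["dr","xyz","hand"]}

```bash
mkdir -p pics
cat > h.py <<'E'
import numpy as np, cv2
from station import ctrl, optics
from scipy.spatial.transform import Rotation as R
def grab(n,f=None):
    d=optics.get_image(n)
    if f: cv2.imwrite('pics/'+f,d['pixels'][:,:,::-1])
    return d
def ray(d,u,v,z):
    K,Rm,t=np.array(d['intrinsics']),np.array(d['R']),np.array(d['t'])
    c=-Rm.T@t; r=Rm.T@np.linalg.inv(K)@[u,v,1]
    return c+r*(z-c[2])/r[2]
def proj(d,X):
    p=np.array(d['intrinsics'])@(np.array(d['R'])@np.array(X)+np.array(d['t'])); return p[:2]/p[2]
E
python3 - <<'E'
from h import *
import pickle
D={n:grab(n,n+'0.png') for n in('scene','top')}
pickle.dump(D,open('d0.pkl','wb'))
for n,d in D.items(): print(n,d['intrinsics'],-np.array(d['R']).T@d['t'])
s=ctrl.state();print(s)
E
```

```text
scene [[525.29043932   0.         279.49413233]
 [  0.         525.29043932 208.35405367]
 [  0.           0.           1.        ]] [ 1.52218274 -0.54215128  1.04010336]
top [[406.0627921    0.         281.39001644]
 [  0.         406.0627921  217.17674184]
 [  0.           0.           1.        ]] [ 0.46289083 -0.02907737  1.44076235]
{'clock': 0.1, 'joints': array([ 1.22399779e+00,  4.23698934e-01,  1.63057413e+00, -7.88004579e-06,
        1.08856433e+00, -1.89864204e-02]), 'joint_velocities': array([-0.00105259, -0.00025492, -0.001444  , -0.00073256, -0.00039538,
       -0.0006383 ]), 'effort': array([ 5.43053793e-04, -5.45621681e+01, -2.74322069e+01,  6.46375492e-02,
        1.88738859e-02, -3.15442367e-05]), 'tool_pos': array([0.20104407, 0.59129029, 0.2220358 ]), 'orientation': array([ 0.25629357,  1.55566426, -0.25822533]), 'ft_force': array([-1.24632242,  0.35937915, -0.51800462]), 'moment': array([-0.00963133, -0.01026137, -0.02605934]), 'width': 0.08766717976193776}
```

View pics/top0.png

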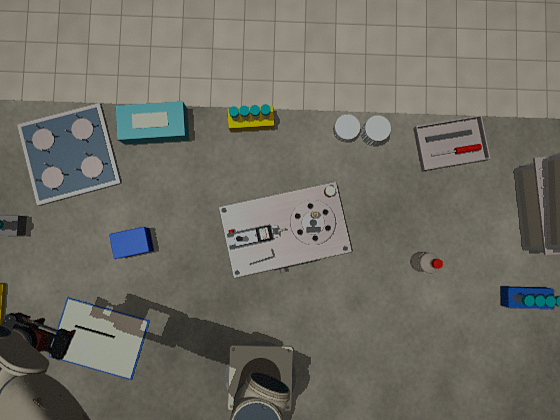

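View pics/scene0.png

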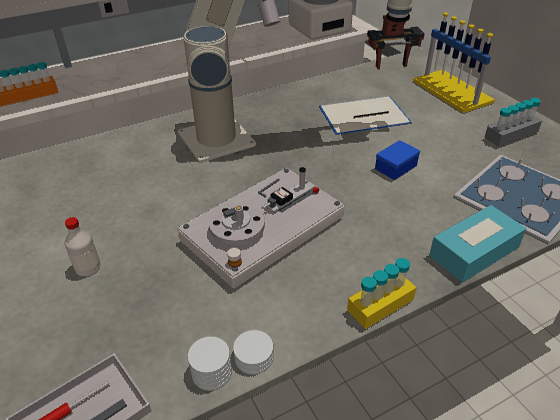

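The top view shows the chassis centred at about (285,230), the flywheel at about (313,222), the indicator case at about (264,233) and the column near (240,238). I'll zoom in.

Run:
```python
from h import *
a=cv2.imread('pics/top0.png')[180:280,215:355]; b=cv2.imread('pics/scene0.png')[160:280,175:345]
a=cv2.resize(a,None,fx=4,fy=3.99 and 4,interpolation=cv2.INTER_CUBIC)
cv2.imwrite('pics/c1.png',cv2.resize(a,(770,550),interpolation=cv2.INTER_CUBIC))
cv2.imwrite('pics/c2.png',cv2.resize(b,(765,540),interpolation=cv2.INTER_CUBIC))
```

```text
(no output)
```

View pics/c1.png

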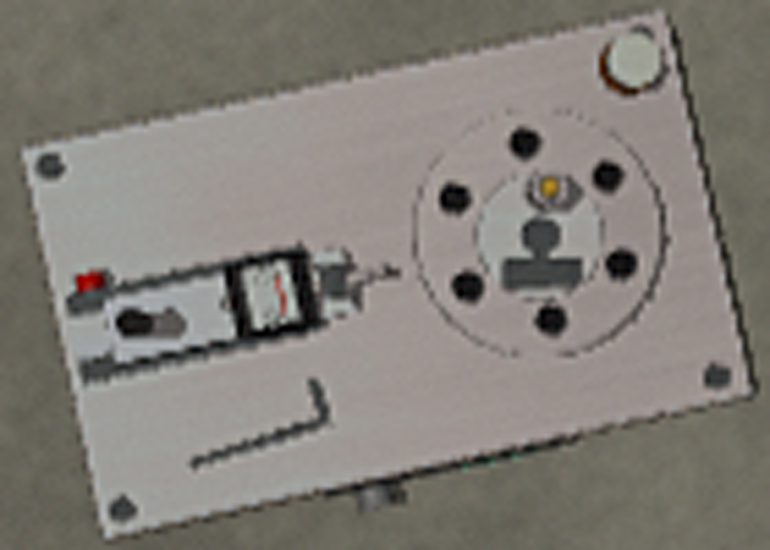

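View pics/c2.png

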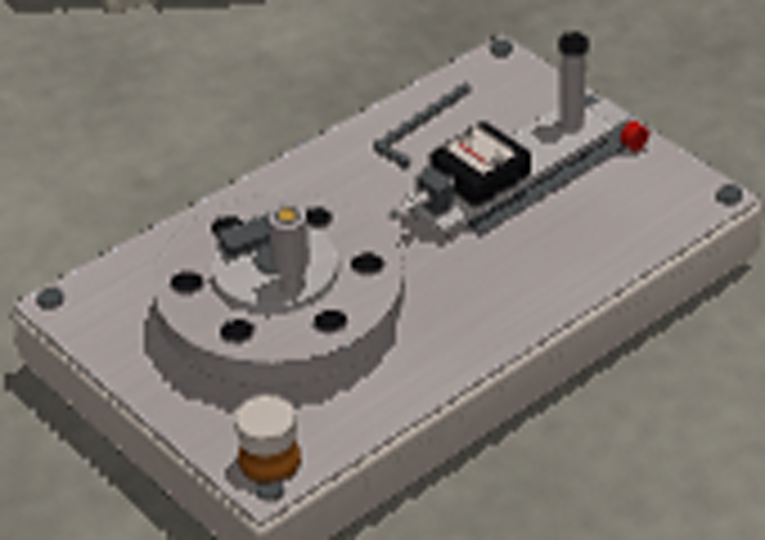

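The crops show (crop pixels) column cap at (131,321) in the top view and (573,44) in the scene view. The bearing cap is at (551,188) and (287,214), and the disc centre is near (541,233).

Run:
```python
from h import *
import pickle
D=pickle.load(open('d0.pkl','rb'));T,S=D['top'],D['scene']
t=lambda x,y,z:ray(T,215+x/5.5,180+y/5.5,z); s=lambda x,y,z:ray(S,175+x/4.5,160+y/4.5,z)
np.set_printoptions(precision=4,suppress=True)
for n,a,b,z in [('post',(131,321),(573,44),.144),('bearing',(551,188),(287,214),.160),('disc',(541,233),(277,275),.098),
 ('boltA',(49,166),(729,194),.062),('boltC',(717,377),(49,298),.062),('boltD',(122,509),(501,47),.062)]:
    print(n,t(*a,z),s(*b,z))
for p in [(22,150),(662,10),(755,392),(105,538)]: print('corner',t(*p,.06))
for p in [(235,268),(240,338),(300,250),(322,322)]: print('case',t(*p,.101))
print('tip',t(395,271,.088),'spindlehub',t(541,237,.110))
# disc from red..: ellipse extents
for p in [(413,232),(667,232),(541,107),(541,357)]: print('rim',t(*p,.098))
print(R.from_rotvec(ctrl.state()['orientation']).as_matrix())
print('hex',t(325,418,.06),t(193,463,.06),t(315,380,.06),'jar',t(634,58,.1))
```

```text
post [0.4756 0.0789 0.144 ] [0.4827 0.0774 0.144 ]
bearing [ 0.5586 -0.1612  0.16  ] [ 0.5627 -0.1583  0.16  ]
disc [ 0.5359 -0.1621  0.098 ] [ 0.5429 -0.16    0.098 ]
boltA [0.5705 0.1395 0.062 ] [0.5755 0.1406 0.062 ]
boltC [ 0.4519 -0.2766  0.062 ] [ 0.4569 -0.2764  0.062 ]
boltD [0.3614 0.0873 0.062 ] [0.3664 0.0889 0.062 ]
corner [0.5801 0.1568 0.06  ]
corner [ 0.6796 -0.2385  0.06  ]
corner [ 0.4433 -0.3007  0.06  ]
corner [0.3434 0.0972 0.06  ]
case [0.5095 0.0214 0.101 ]
case [0.4677 0.0171 0.101 ]
case [ 0.5214 -0.0172  0.101 ]
case [ 0.4786 -0.0317  0.101 ]
tip [ 0.5108 -0.075   0.088 ] spindlehub [ 0.5328 -0.161   0.11  ]
rim [ 0.5343 -0.0849  0.098 ]
rim [ 0.5387 -0.2383  0.098 ]
rim [ 0.6122 -0.1604  0.098 ]
rim [ 0.4613 -0.1638  0.098 ]
[[-0.0004  0.322   0.9468]
 [-0.0012  0.9467 -0.322 ]
 [-1.     -0.0012 -0.    ]]
hex [ 0.4201 -0.0353  0.06  ] [0.3904 0.0449 0.06  ] [ 0.4433 -0.0285  0.06  ] jar [ 0.6435 -0.216   0.1   ]
```

step_arm(dr=[[11.4,0,0],[11.4,0,0],[11.4,0,0],[11.4,0,0],[11.4,0,0],[11.4,0,0],[11.4,0,0],[11.4,0,0],[11.4,0,0],[11.4,0,0],[11.4,0,0],[11.4,0,0],[11.4,0,0],[11.4,0,0],[11.4,0,0],[11.4,0,0],[11.4,0,0],[11.4,0,0]], xyz=[[0,-13.2,14.3],[0,-13.2,14.3],[0,-13.2,14.3],[0,-13.2,14.3],[0,-13.2,14.3],[0,-13.2,14.3],[0,-13.2,14.3],[0,-13.2,14.3],[0,-13.2,14.3],[0,-13.2,14.3],[0,-13.2,14.3],[0,-13.2,14.3],[0,-13.2,14.3],[0,-13.2,14.3],[0,-13.2,14.3],[0,-13.2,14.3],[0,-13.2,14.3],[0,-13.2,14.3]], hand=[1,1,1,1,1,1,1,1,1,1,1,1,1,1,1,1,1,1])

```text
clock: 1.9
tool_pos: [0.4795, 0.079, 0.2226]
orientation: [1.022, 1.317, -1.024]
ft_force: [-0.8, 0.7, 0.1]
width: 0.0874
```

Run:
```python
from h import *
import pickle
d=grab('wrist','w1.png');pickle.dump(d,open('w1.pkl','wb'))
print(d['intrinsics'],-np.array(d['R']).T@d['t'],d['R'],R.from_rotvec(ctrl.state()['orientation']).as_matrix())
```

```text
[[312.74720121   0.         281.46244333]
 [  0.         312.74720121 208.47854513]
 [  0.           0.           1.        ]] [0.46192361 0.15108661 0.38534259] [[ 9.68809537e-01  2.47804852e-01 -9.14559976e-04]
 [ 2.38598936e-01 -9.31809003e-01  2.73500512e-01]
 [ 6.69225587e-02 -2.65188117e-01 -9.61871423e-01]] [[-3.88691766e-04  9.69101521e-01  2.46661895e-01]
 [-1.23986839e-03  2.46661257e-01 -9.69100968e-01]
 [-9.99999156e-01 -6.82509853e-04  1.10568314e-03]]
```

View pics/w1.png

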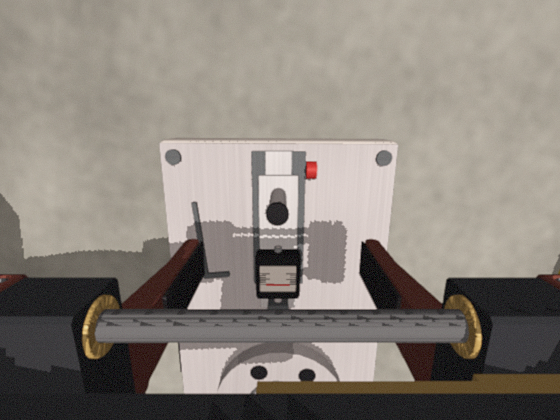

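The wrist view shows the column cap at about (277,213), the case at (278,273) with the red bar at row ~286, and the wheel partly hidden below the gripper.

Run:
```python
from h import *
import pickle
np.set_printoptions(precision=4,suppress=True)
d=pickle.load(open('w1.pkl','rb'))
print('post',ray(d,277,213,.144),'case',[ray(d,*p,.101) for p in((257,251),(300,251),(298,297),(258,297))])
print('bolts',ray(d,173,157,.062),ray(d,384,158,.062))
im=cv2.imread('pics/w1.png')[235:310,240:320];cv2.imwrite('pics/w1c.png',cv2.resize(im,(800,750)[:2] if 0 else (640,600),interpolation=cv2.INTER_CUBIC))
```

```text
post [0.4762 0.08   0.144 ] case [array([0.4692, 0.0246, 0.101 ]), array([0.5101, 0.0351, 0.101 ]), array([ 0.5216, -0.0147,  0.101 ]), array([ 0.4818, -0.0249,  0.101 ])]
bolts [0.3629 0.0876 0.062 ] [0.5731 0.1403 0.062 ]
```

step_arm(dr=[[0,0,0],[0,0,0],[0,0,0],[0,0,0],[0,0,0],[0,0,0],[0,0,0],[0,0,0],[0,0,0],[0,0,0],[0,0,0],[0,0,0],[0,0,0],[0,0,0]], xyz=[[1,-0.08,-0.03],[2,-0.08,-0.03],[3,-0.08,-0.03],[3.9,-0.08,-0.03],[3.9,-0.08,-0.03],[3.9,-0.08,-0.03],[3.9,-0.08,-0.03],[3.9,-0.08,-0.03],[3.9,-0.08,-0.03],[3.9,-0.08,-0.03],[3.9,-0.08,-0.03],[3.9,-0.08,-0.03],[3.9,-0.08,-0.03],[3.9,-0.08,-0.03]], hand=[1,1,1,1,1,0,0,0,0,0,0,0,0,0])

```text
clock: 3.35
tool_pos: [0.4769, 0.0789, 0.1055]
orientation: [1.022, 1.316, -1.025]
ft_force: [0.5, -0.3, 0.0]
width: 0.0194
```

Run:
```python
from h import *
import pickle
d=grab('wrist');pickle.dump(d,open('w2.pkl','wb'))
im=d['pixels'][200:320,200:360,::-1];cv2.imwrite('pics/w2.png',cv2.resize(im,None,fx=5,fy=5,interpolation=cv2.INTER_CUBIC))
s=ctrl.state();print(s['width'],s['ft_force'],s['tool_pos'])
```

```text
0.015171977714733295 [-0.57199195 -0.7845345  11.99822809] [0.47560977 0.07866618 0.10530871]
```

View pics/w2.png

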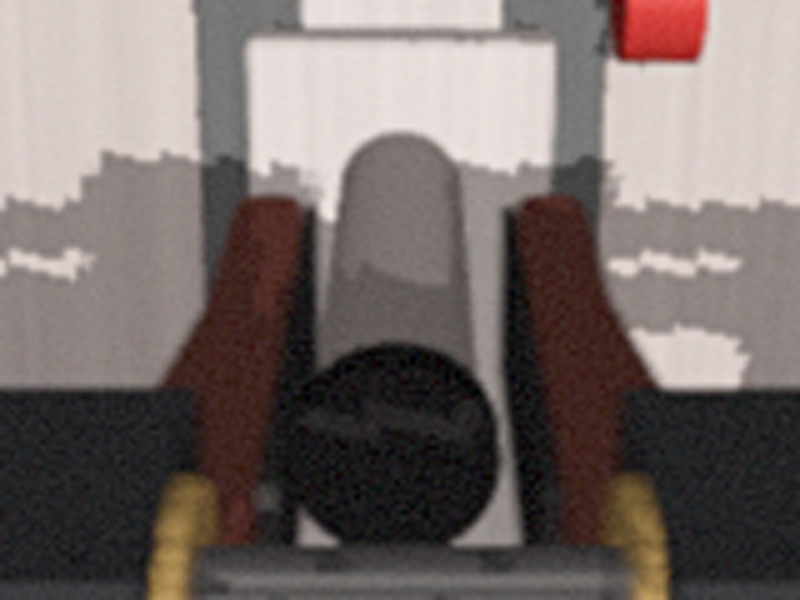

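step_arm(dr=[[0,0,0],[0,0,0],[0,0,0],[0,0,0],[0,0,0],[0,0,0],[0,0,0],[0,0,0],[0,0,0],[0,0,0],[0,0,0],[0,0,0],[0,0,0],[0,0,0]], xyz=[[0,0,0],[0,0,0.05],[0,0,0.1],[0,0,0.15],[0,0,0.2],[0,0,0.25],[0,0,0.3],[0,0,0.35],[0,0,0.4],[0,0,0.45],[0,0,0.5],[0,0,0.55],[0,0,0.6],[0,0,0.6]], hand=[0,0,0,0,0,0,0,0,0,0,0,0,0,0])

```text
clock: 4.8
tool_pos: [0.4796, 0.0624, 0.1054]
orientation: [1.023, 1.32, -1.027]
ft_force: [-2.3, 9.7, 2.3]
width: 0.0157
```

Run:
```python
from h import *
d=grab('scene','s2.png')
im=d['pixels'][165:235,255:330,::-1];cv2.imwrite('pics/s2.png',cv2.resize(im,None,fx=8,fy=8,interpolation=cv2.INTER_CUBIC))
s=ctrl.state();print(s['width'],s['ft_force'],s['tool_pos'])
```

```text
0.015192826581744272 [-3.2113538   8.21143463  3.16474773] [0.4796633  0.06245175 0.10539104]
```

View pics/s2.png

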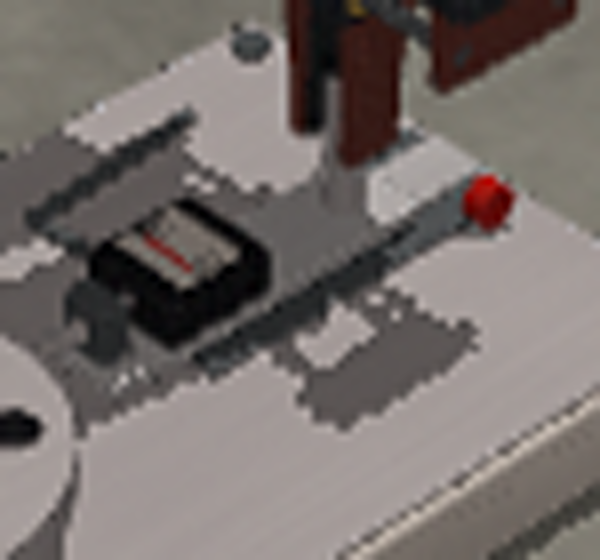

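The scene view shows the plate and the red bar clearly, so I can compare red-bar travel with slide travel.

```bash
cat >> h.py <<'E'
yd=np.array([-.245,.9695]);xd=np.array([.9695,.245])
def red(d,win):
    u0,u1,v0,v1=win; p=d['pixels'][v0:v1,u0:u1].astype(float)
    w=np.clip(p[:,:,0]-np.maximum(p[:,:,1],p[:,:,2])-25,0,None)
    v,u=np.mgrid[v0:v1,u0:u1]; return (u*w).sum()/w.sum(),(v*w).sum()/w.sum(),(w>0).sum()
E
python3 - <<'E'
from h import *
import pickle
S=pickle.load(open('d0.pkl','rb'))['scene'];d=grab('scene');T0=pickle.load(open('d0.pkl','rb'))['top'];t=grab('top','t2.png')
a=red(S,(268,292,185,205));b=red(d,(265,290,188,206));print(a,b)
A,B=ray(S,*a[:2],.102),ray(d,*b[:2],.102);print(A,B,(B-A)[:2]@yd,(B-A)[:2]@xd)
for w in [(258,275,225,242)]:
  a=red(T0,w);b=red(t,w);print(a,b);A,B=ray(T0,*a[:2],.102),ray(t,*b[:2],.102);print((B-A)[:2]@yd)
E
```

```text
(np.float64(279.3343023255814), np.float64(193.3953488372093), np.int64(9)) (np.float64(275.54208754208753), np.float64(196.15151515151516), np.int64(11))
[ 0.49923228 -0.00653734  0.102     ] [ 0.50488118 -0.02167549  0.102     ] -0.01606041513559964 0.0017677549348873334
(np.float64(265.625), np.float64(233.14772727272728), np.int64(7)) (np.float64(270.3496932515337), np.float64(231.55828220858896), np.int64(8))
-0.01631493513870394
```

step_arm(dr=[[0,0,0],[0,0,0],[0,0,0],[0,0,0],[0,0,0],[0,0,0],[0,0,0]], xyz=[[0,0,0.08],[0,0,0.12],[0,0,0.16],[0,0,0.2],[0,0,0.22],[0,0,0.22],[0,0,0.22]], hand=[0,0,0,0,0,0,0])

```text
clock: 5.65
tool_pos: [0.4809, 0.0576, 0.1054]
orientation: [1.025, 1.322, -1.026]
ft_force: [-2.5, 12.2, 2.5]
width: 0.0151
```

Run:
```python
from h import *
import pickle
P=pickle.load(open('d0.pkl','rb'));S=P['scene'];d=grab('scene');T0=P['top'];t=grab('top')
pickle.dump((d,t),open('d3.pkl','wb'))
a=red(S,(268,292,185,205));b=red(d,(262,290,188,210));print(b)
A,B=ray(S,*a[:2],.102),ray(d,*b[:2],.102);print((B-A)[:2]@yd,(B-A)[:2]@xd)
w=(258,280,222,242)
a=red(T0,w);b=red(t,w);print(b);A,B=ray(T0,*a[:2],.102),ray(t,*b[:2],.102);print((B-A)[:2]@yd)
s=ctrl.state();p=s['tool_pos'];print(s['clock'],s['ft_force'],p,(p[:2]-[.4756,.07867])@yd)
```

```text
(np.float64(275.5536332179931), np.float64(196.22145328719722), np.int64(12))
-0.016244435992366104 0.0020200860806454416
(np.float64(270.4308510638298), np.float64(231.97340425531914), np.int64(8))
-0.016279760391113625
5.75 [-3.33386463 11.26654816  2.18962114] [0.48091189 0.05757708 0.10541515] -0.021751004072060893
```

step_arm(dr=[[0,0,0],[0,0,0],[0,0,0],[0,0,0],[0,0,0],[0,0,0],[0,0,0],[0,0,0],[0,0,0],[0,0,0],[0,0,0],[0,0,0],[0,0,0],[0,0,0],[0,0,0]], xyz=[[0,0,0],[0,0,0],[0,0,0],[0,0,0],[-1,0,0],[-2,0,0],[-3,0,0],[-3.9,0,0.5],[-3.9,0,2],[-3.9,0,3.5],[-3.9,0,5],[-3.9,0,6.5],[-3.9,0,7.5],[-3.9,0,7.5],[-3.9,0,7.5]], hand=[0.6,0.6,0.6,0.6,0.6,0.6,0.6,0.6,0.6,0.6,0.6,0.6,0.6,0.6,0.6])

```text
clock: 7.25
tool_pos: [0.5362, -0.1613, 0.2213]
orientation: [1.026, 1.322, -1.028]
ft_force: [-0.3, -0.3, 0.2]
width: 0.0528
```

Run:
```python
from h import *
import pickle
d=grab('wrist','w4.png');pickle.dump(d,open('w4.pkl','wb'));print(ctrl.state()['tool_pos'])
im=d['pixels'][100:340,140:420,::-1]
cv2.imwrite('pics/w4.png',cv2.resize(im,(700,600),interpolation=cv2.INTER_CUBIC))
S=grab('scene');print(red(S,(262,290,188,210)))
```

```text
[ 0.53606711 -0.1604602   0.22129252]
(np.float64(275.2409381663113), np.float64(195.94882729211088), np.int64(10))
```

View pics/w4.png

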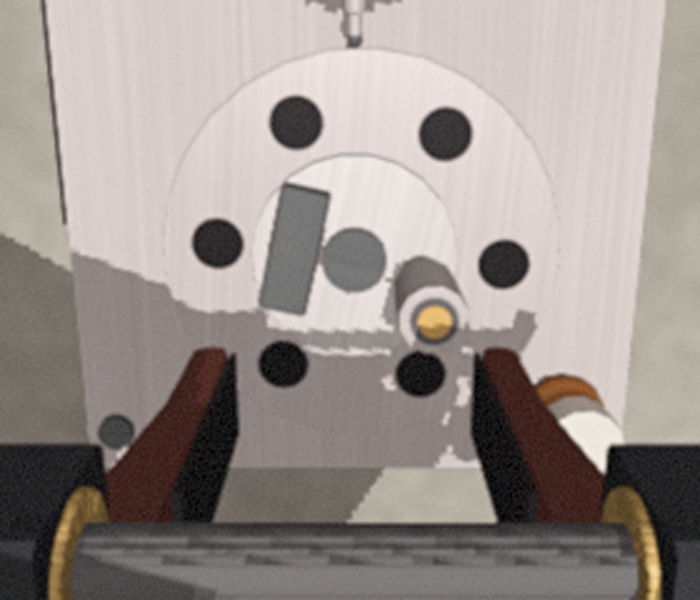

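The wrist view shows the plunger touching the rim at about (353,42). The crank bearing cap is at (434,322), the hub at (353,260) and the six holes are clear.

Run:
```python
from h import *
import pickle
np.set_printoptions(precision=4,suppress=True)
d=pickle.load(open('w4.pkl','rb'))
p=lambda x,y,z:ray(d,140+x/2.5,100+y/2.5,z)[:2]
H=np.array([p(*q,.098) for q in [(296,122),(446,133),(504,264),(420,374),(283,364),(217,243)]]);c=H.mean(0)
print('disc',c,np.linalg.norm(H-c,axis=1))
l,r,t=p(253,253,.106),p(458,253,.106),p(355,154,.106);print('plate',(l+r)/2,np.linalg.norm(r-l)/2,t-yd*.038)
for z in(.106,.11,.117): print('hub',p(353,260,z))
b=p(434,322,.160);print('bearing',b)
for s in((l+r)/2,p(353,260,.11)): v=b-s;print(np.linalg.norm(v),np.arctan2(v@yd,v@xd))
```

```text
disc [ 0.5389 -0.1601] [0.0543 0.0545 0.0544 0.0544 0.0543 0.0544]
plate [ 0.5364 -0.1584] 0.03764609893760017 [ 0.5367 -0.1602]
hub [ 0.5362 -0.1612]
hub [ 0.5359 -0.1602]
hub [ 0.5355 -0.1584]
bearing [ 0.5615 -0.1602]
0.02522625955931722 -0.31679242268876134
0.025618578744247788 -0.24659098691020404
```

step_arm(dr=[[0,0,0],[0,0,0],[0,0,0],[0,0,0],[0,0,0],[0,0,0],[0,0,0],[0,0,0],[0,0,0],[0,0,0],[0,0,0],[0,0,0],[0,0,0],[0,0,0],[0,0,0]], xyz=[[0,0.8,0.2],[0,0.8,0.2],[0.8,0.8,0.2],[1.6,0.8,0.2],[2.4,0.8,0.2],[3.2,0.8,0.2],[3.2,0.8,0.2],[3.2,0.8,0.2],[3.2,0.8,0.2],[3.2,0.8,0.2],[3.2,0.8,0.2],[3.2,0.8,0.2],[3.2,0.8,0.2],[3.2,0.8,0.2],[3.2,0.8,0.2]], hand=[0.6,0.6,0.6,0.6,0.6,0.6,0.6,0,0,0,0,0,0,0,0])

```text
clock: 8.85
tool_pos: [0.5603, -0.1599, 0.1262]
orientation: [1.024, 1.322, -1.026]
ft_force: [-2.3, 0.1, 5.2]
width: 0.0212
```

```bash
cat >> h.py <<'E'
C=np.array([.5362,-.160])
def rep(n=4):
    s=ctrl.state();S=[grab('scene') for _ in range(n)];a=np.mean([red(x,(258,292,186,212))[:2] for x in S],0)
    q=s['tool_pos'][:2]-C;f=s['ft_force'][:2]
    print('t',s['clock'],'w',s['width'],'z',s['tool_pos'][2],'r',np.hypot(*q),'th',np.arctan2(q@yd,q@xd),'F xd,yd',f@xd,f@yd,'bar mm',ray(S[0],*a,.102)[:2]@yd*1000)
E
python3 - <<'E'
from h import *
rep();print(R.from_rotvec(ctrl.state()['orientation']).as_matrix())
t=np.radians(np.arange(0,105,5))+(-.26)
print([[0,round(.8333*(np.cos(a)-np.cos(t[0])),3),round(-.8333*(np.sin(a)-np.sin(t[0])),3)] for a in t[1:]])
E
```

```text
t 8.85 w 0.021190223345248574 z 0.12624762224407354 r 0.024108730997984145 th -0.24228420800393333 F xd,yd -2.1686130628832574 0.6825869624921976 bar mm -159.1691244163335
[[-0.00513438  0.96935742  0.24560095]
 [ 0.00241532  0.24561549 -0.96936433]
 [-0.9999839  -0.00438388 -0.00360239]]
[[0, np.float64(0.016), np.float64(-0.071)], [0, np.float64(0.025), np.float64(-0.143)], [0, np.float64(0.028), np.float64(-0.216)], [0, np.float64(0.025), np.float64(-0.288)], [0, np.float64(0.015), np.float64(-0.36)], [0, np.float64(-0.001), np.float64(-0.431)], [0, np.float64(-0.023), np.float64(-0.501)], [0, np.float64(-0.051), np.float64(-0.568)], [0, np.float64(-0.084), np.float64(-0.632)], [0, np.float64(-0.124), np.float64(-0.693)], [0, np.float64(-0.168), np.float64(-0.751)], [0, np.float64(-0.217), np.float64(-0.805)], [0, np.float64(-0.271), np.float64(-0.854)], [0, np.float64(-0.329), np.float64(-0.898)], [0, np.float64(-0.39), np.float64(-0.937)], [0, np.float64(-0.454), np.float64(-0.97)], [0, np.float64(-0.522), np.float64(-0.998)], [0, np.float64(-0.591), np.float64(-1.02)], [0, np.float64(-0.662), np.float64(-1.035)], [0, np.float64(-0.734), np.float64(-1.044)]]
```

step_arm(dr=[[0,0,0],[0,0,0],[0,0,0],[0,0,0],[0,0,0],[0,0,0],[0,0,0],[0,0,0],[0,0,0],[0,0,0],[0,0,0],[0,0,0],[0,0,0],[0,0,0]], xyz=[[0,0.016,-0.07],[0,0.025,-0.143],[0,0.028,-0.216],[0,0.025,-0.288],[0,0.015,-0.36],[0,0,-0.43],[0,-0.023,-0.5],[0,-0.05,-0.568],[0,-0.084,-0.632],[0,-0.124,-0.693],[0,-0.168,-0.75],[0,-0.217,-0.805],[0,-0.217,-0.805],[0,-0.217,-0.805]], hand=[0,0,0,0,0,0,0,0,0,0,0,0,0,0])

```text
clock: 10.45
tool_pos: [0.5486, -0.1394, 0.1263]
orientation: [1.023, 1.32, -1.026]
ft_force: [1.3, -7.1, -5.7]
width: 0.0218
```

```bash
sed -i 's/(258,292,186,212)/(268,284,189,203)/' h.py
python3 - <<'E'
from h import *
rep()
d=grab('scene');w=grab('wrist')
a=cv2.resize(d['pixels'][165:235,220:320,::-1],(800,560),interpolation=cv2.INTER_CUBIC);cv2.imwrite('pics/s5.png',a)
E
```

```text
t 10.45 w 0.021772526747588127 z 0.12633382490967662 r 0.02409832602836393 th 0.7813848493198534 F xd,yd -0.5036255588334568 -7.181935875344252 bar mm -144.546661863829
```

View pics/s5.png

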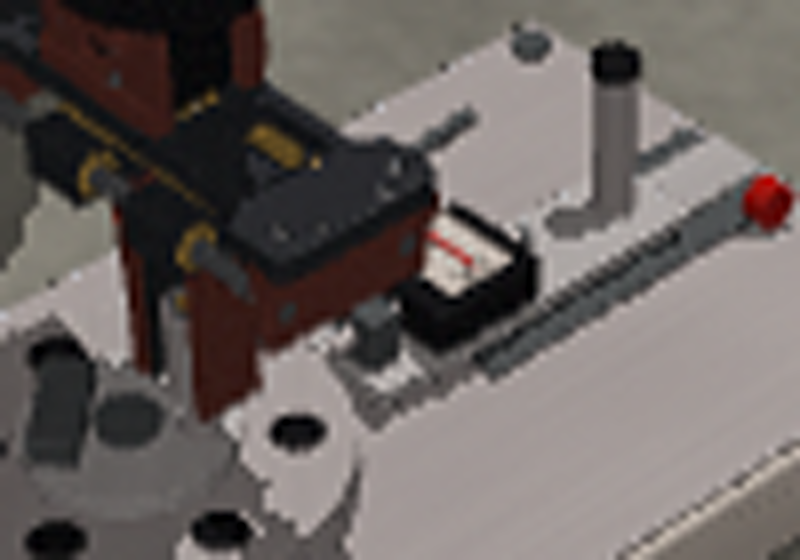

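The bar sits beyond mid-scale and the forces are small. I'll carry on round.

```bash
sed -i 's/^C=.*/C=np.array([.5371,-.1595])/' h.py
cat >> h.py <<'E'
def arc(deg,n):
    s=ctrl.state();p=s['tool_pos'];M=R.from_rotvec(s['orientation']).as_matrix();q=p[:2]-C;th=np.arctan2(q@yd,q@xd)
    o=[]
    for k in range(1,n+1):
        a=th+np.radians(deg)*k/n; X=C+.025*(np.cos(a)*xd+np.sin(a)*yd)
        o.append([round(float(x),2) for x in M.T@np.r_[X-p[:2],.1262-p[2]]/.03])
    print(o)
E
python3 -c "
from h import *
rep(1);arc(100,18)"
```

```text
t 10.75 w 0.02133613559901333 z 0.12636179130599337 r 0.02320176048060113 th 0.804947733352847 F xd,yd -0.05598186361942575 -6.919855153239287 bar mm -144.57405870870053
[[0.01, -0.02, -0.1], [0.01, -0.09, -0.14], [0.01, -0.16, -0.18], [0.01, -0.23, -0.22], [0.01, -0.31, -0.24], [0.01, -0.38, -0.26], [0.01, -0.46, -0.27], [0.01, -0.54, -0.28], [0.01, -0.63, -0.27], [0.01, -0.71, -0.26], [0.01, -0.78, -0.24], [0.01, -0.86, -0.21], [0.01, -0.93, -0.18], [0.01, -1.0, -0.13], [0.01, -1.07, -0.09], [0.01, -1.13, -0.03], [0.01, -1.18, 0.03], [0.01, -1.23, 0.09]]
```

```bash
sed -i 's/^C=.*/C=np.array([.5353,-.1605])/' h.py; python3 -c "
from h import *
arc(100,18)"
```

```text
[[0.01, -0.06, -0.06], [0.01, -0.12, -0.11], [0.01, -0.19, -0.15], [0.01, -0.26, -0.19], [0.01, -0.34, -0.21], [0.01, -0.42, -0.24], [0.01, -0.49, -0.25], [0.01, -0.58, -0.26], [0.01, -0.66, -0.26], [0.01, -0.74, -0.25], [0.01, -0.82, -0.23], [0.01, -0.89, -0.21], [0.01, -0.97, -0.17], [0.01, -1.04, -0.14], [0.01, -1.1, -0.09], [0.01, -1.17, -0.04], [0.01, -1.22, 0.02], [0.01, -1.27, 0.08]]
```

step_arm(dr=[[0,0,0],[0,0,0],[0,0,0],[0,0,0],[0,0,0],[0,0,0],[0,0,0],[0,0,0],[0,0,0],[0,0,0],[0,0,0],[0,0,0],[0,0,0],[0,0,0],[0,0,0],[0,0,0],[0,0,0],[0,0,0],[0,0,0]], xyz=[[0.01,-0.06,-0.06],[0.01,-0.12,-0.11],[0.01,-0.19,-0.15],[0.01,-0.26,-0.19],[0.01,-0.34,-0.21],[0.01,-0.42,-0.24],[0.01,-0.49,-0.25],[0.01,-0.58,-0.26],[0.01,-0.66,-0.26],[0.01,-0.74,-0.25],[0.01,-0.82,-0.23],[0.01,-0.89,-0.21],[0.01,-0.97,-0.17],[0.01,-1.04,-0.14],[0.01,-1.1,-0.09],[0.01,-1.17,-0.04],[0.01,-1.22,0.02],[0.01,-1.27,0.08],[0.01,-1.27,0.08]], hand=[0,0,0,0,0,0,0,0,0,0,0,0,0,0,0,0,0,0,0])

```text
clock: 12.7
tool_pos: [0.5124, -0.1505, 0.1263]
orientation: [1.024, 1.32, -1.026]
ft_force: [0.2, 3.2, -0.4]
width: 0.0213
```

```bash
python3 -c "
from h import *
rep(1);arc(100,18)"
```

```text
t 12.7 w 0.02132034242024647 z 0.12630525220252337 r 0.024935382364126124 th 2.482638822634342 F xd,yd 0.9395907311759458 3.0482978761686526 bar mm -143.13085362649323
[[0.0, -0.05, 0.06], [0.0, -0.09, 0.14], [0.0, -0.12, 0.21], [0.0, -0.14, 0.29], [0.0, -0.16, 0.36], [0.0, -0.17, 0.45], [0.0, -0.17, 0.53], [0.0, -0.17, 0.61], [0.0, -0.15, 0.69], [0.0, -0.13, 0.76], [0.0, -0.11, 0.84], [0.0, -0.07, 0.91], [0.0, -0.03, 0.98], [0.0, 0.02, 1.04], [0.0, 0.08, 1.1], [0.0, 0.14, 1.16], [0.0, 0.2, 1.2], [0.0, 0.27, 1.25]]
```

Forces are tiny and the radius is right, so I'm continuing.

step_arm(dr=[[0,0,0],[0,0,0],[0,0,0],[0,0,0],[0,0,0],[0,0,0],[0,0,0],[0,0,0],[0,0,0],[0,0,0],[0,0,0],[0,0,0],[0,0,0],[0,0,0],[0,0,0],[0,0,0],[0,0,0],[0,0,0],[0,0,0]], xyz=[[0,-0.05,0.06],[0,-0.09,0.14],[0,-0.12,0.21],[0,-0.14,0.29],[0,-0.16,0.36],[0,-0.17,0.45],[0,-0.17,0.53],[0,-0.17,0.61],[0,-0.15,0.69],[0,-0.13,0.76],[0,-0.11,0.84],[0,-0.07,0.91],[0,-0.03,0.98],[0,0.02,1.04],[0,0.08,1.1],[0,0.14,1.16],[0,0.2,1.2],[0,0.27,1.25],[0,0.27,1.25]], hand=[0,0,0,0,0,0,0,0,0,0,0,0,0,0,0,0,0,0,0])

```text
clock: 14.65
tool_pos: [0.5286, -0.1847, 0.1262]
orientation: [1.024, 1.322, -1.027]
ft_force: [-2.6, 3.3, 2.8]
width: 0.0214
```

```bash
python3 -c "
from h import *
rep(1);arc(100,18)"
```

```text
t 14.65 w 0.02135845745745482 z 0.12624876856794218 r 0.0251291492291178 th -2.088905656917439 F xd,yd -1.6734821885228282 3.834286584114971 bar mm -146.72461800003083
[[0.0, 0.07, 0.03], [0.0, 0.15, 0.06], [0.0, 0.23, 0.08], [0.0, 0.31, 0.1], [0.0, 0.39, 0.1], [0.0, 0.47, 0.1], [-0.0, 0.55, 0.09], [-0.0, 0.63, 0.08], [-0.0, 0.7, 0.05], [-0.0, 0.78, 0.02], [-0.0, 0.85, -0.02], [-0.0, 0.92, -0.07], [-0.0, 0.98, -0.12], [-0.0, 1.03, -0.18], [-0.0, 1.09, -0.24], [-0.0, 1.13, -0.31], [-0.0, 1.17, -0.38], [-0.0, 1.2, -0.45]]
```

step_arm(dr=[[0,0,0],[0,0,0],[0,0,0],[0,0,0],[0,0,0],[0,0,0],[0,0,0],[0,0,0],[0,0,0],[0,0,0],[0,0,0],[0,0,0],[0,0,0],[0,0,0],[0,0,0],[0,0,0],[0,0,0],[0,0,0],[0,0,0]], xyz=[[0,0.07,0.03],[0,0.15,0.06],[0,0.23,0.08],[0,0.31,0.1],[0,0.39,0.1],[0,0.47,0.1],[0,0.55,0.09],[0,0.63,0.08],[0,0.7,0.05],[0,0.78,0.02],[0,0.85,-0.02],[0,0.92,-0.07],[0,0.98,-0.12],[0,1.03,-0.18],[0,1.09,-0.24],[0,1.13,-0.31],[0,1.17,-0.38],[0,1.2,-0.45],[0,1.2,-0.45]], hand=[0,0,0,0,0,0,0,0,0,0,0,0,0,0,0,0,0,0,0])

```text
clock: 16.6
tool_pos: [0.5601, -0.1638, 0.1263]
orientation: [1.023, 1.32, -1.028]
ft_force: [-3.1, -2.6, 1.4]
width: 0.0219
```

```bash
python3 -c "
from h import *
rep(1);arc(102,18)"
```

```text
t 16.6 w 0.021855231257916805 z 0.12627768883460927 r 0.025034299692951515 th -0.37927720479444804 F xd,yd -3.60341997838956 -1.758579327216251 bar mm -144.9001986334235
[[0.0, 0.02, -0.08], [0.0, 0.04, -0.16], [0.0, 0.05, -0.24], [0.0, 0.06, -0.32], [0.0, 0.05, -0.41], [0.0, 0.04, -0.49], [0.0, 0.02, -0.57], [0.0, -0.01, -0.64], [0.0, -0.05, -0.72], [0.0, -0.09, -0.79], [0.01, -0.15, -0.85], [0.01, -0.2, -0.91], [0.01, -0.26, -0.96], [0.01, -0.33, -1.01], [0.01, -0.4, -1.05], [0.01, -0.48, -1.09], [0.01, -0.56, -1.11], [0.01, -0.64, -1.13]]
```

step_arm(dr=[[0,0,0],[0,0,0],[0,0,0],[0,0,0],[0,0,0],[0,0,0],[0,0,0],[0,0,0],[0,0,0],[0,0,0],[0,0,0],[0,0,0],[0,0,0],[0,0,0],[0,0,0],[0,0,0],[0,0,0],[0,0,0],[0,0,0]], xyz=[[0,0.02,-0.08],[0,0.04,-0.16],[0,0.05,-0.24],[0,0.06,-0.32],[0,0.05,-0.41],[0,0.04,-0.49],[0,0.02,-0.57],[0,-0.01,-0.64],[0,-0.05,-0.72],[0,-0.09,-0.79],[0,-0.15,-0.85],[0,-0.2,-0.91],[0,-0.26,-0.96],[0,-0.33,-1.01],[0,-0.4,-1.05],[0,-0.48,-1.09],[0,-0.56,-1.11],[0,-0.64,-1.13],[0,-0.64,-1.13]], hand=[0,0,0,0,0,0,0,0,0,0,0,0,0,0,0,0,0,0,0])

```text
clock: 18.55
tool_pos: [0.5351, -0.1356, 0.1264]
orientation: [1.024, 1.317, -1.025]
ft_force: [4.2, 0.2, -5.3]
width: 0.0212
```

```bash
python3 -c "
from h import *
rep(1);s=ctrl.state();M=R.from_rotvec(s['orientation']).as_matrix();print(M.T@(np.r_[.5362,-.1608,.2213]-s['tool_pos'])/.03)"
```

```text
t 18.55 w 0.0211956828129111 z 0.12637312730656886 r 0.024890631727649333 th 1.330975899611305 F xd,yd 4.144075387844051 -0.8438213303093053 bar mm -142.13901615769387
[-3.16509089 -0.1697244   0.82265585]
```

Now release with a moderate opening, rise straight, and hover at the same pose as the earlier wrist view.

step_arm(dr=[[0,0,0],[0,0,0],[0,0,0],[0,0,0],[0,0,0],[0,0,0],[0,0,0],[0,0,0],[0,0,0],[0,0,0],[0,0,0],[0,0,0]], xyz=[[0,0,0],[0,0,0],[0,0,0],[0,0,0],[-1,0,0],[-2,0,0],[-3.15,0,0],[-3.15,-0.17,0.82],[-3.15,-0.17,0.82],[-3.15,-0.17,0.82],[-3.15,-0.17,0.82],[-3.15,-0.17,0.82]], hand=[0.6,0.6,0.6,0.6,0.6,0.6,0.6,0.6,0.6,0.6,0.6,0.6])

```text
clock: 19.8
tool_pos: [0.5357, -0.1601, 0.2201]
orientation: [1.024, 1.319, -1.026]
ft_force: [0.2, 0.4, 0.3]
width: 0.053
```

Run:
```python
from h import *
import pickle
rep(3)
d=grab('wrist');pickle.dump(d,open('w6.pkl','wb'))
im=d['pixels'][100:340,140:420,::-1]
cv2.imwrite('pics/w6.png',cv2.resize(im,(700,600),interpolation=cv2.INTER_CUBIC))
```

```text
t 19.8 w 0.053029846017620896 z 0.220131585224291 r 0.0005945036775692286 th 0.5915793615364889 F xd,yd 0.2703995415387843 0.3735853364273203 bar mm -141.7159857086433
```

View pics/w6.png

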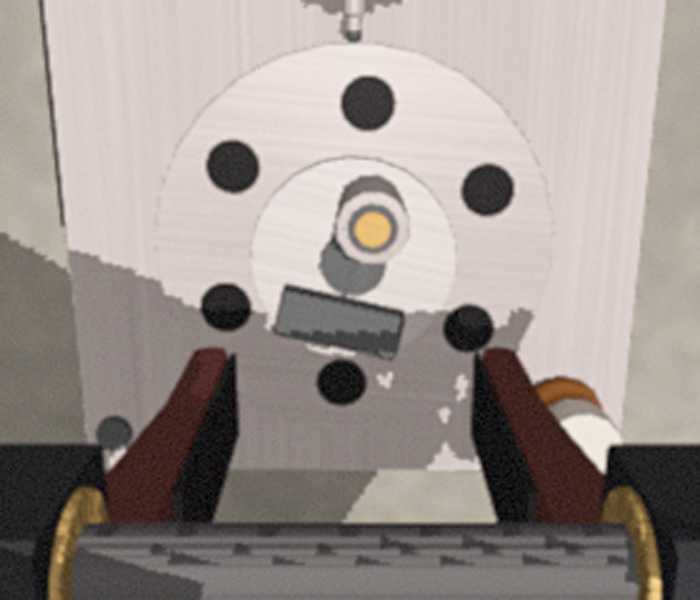

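The wrist view shows the bearing at (372,229), nearly towards the plunger, the tip on the rim at (353,37), and all six holes visible.

Run:
```python
from h import *
import pickle
np.set_printoptions(precision=4,suppress=True)
A=[(296,122),(446,133),(504,264),(420,374),(283,364),(217,243)]
B=[(368,102),(487,189),(468,328),(341,382),(226,307),(233,166)]
def holes(f,G):
    d=pickle.load(open(f,'rb'));g=d['pixels'].max(2);o=[]
    for x,y in G:
        u,v=140+x/2.5,100+y/2.5;u0,v0=int(u)-15,int(v)-15
        p=g[v0:v0+31,u0:u0+31].astype(float);yy,xx=np.mgrid[v0:v0+31,u0:u0+31]
        w=np.clip(75-p,0,40)*(np.hypot(xx-u,yy-v)<14); o.append(ray(d,(w*xx).sum()/w.sum()+0,(w*yy).sum()/w.sum(),.098)[:2])
    return np.array(o)
HA,HB=holes('w4.pkl',A),holes('w6.pkl',B)
Q=np.c_[xd,yd]
HA,HB=HA@Q,HB@Q;a,b=HA.mean(0),HB.mean(0)
print(a,b,np.linalg.norm(HA-a,axis=1),np.linalg.norm(HB-b,axis=1))
za,zb=[(H-c)@[1,1j] for H,c in((HA,a),(HB,b))]
for k in range(6):
    m=np.mean(np.roll(zb,k)/za);th=np.angle(m);
    if 1<th<2.2:
        ca,cb=a@[1,1j],b@[1,1j];e=np.exp(1j*th);C0=(cb-e*ca)/(1-e)
        print('turn',th,'spindle',C0,Q@[C0.real,C0.imag],'ecc',abs(cb-C0),'eA',np.angle(ca-C0),'eB',np.angle(cb-C0),'x mm',(cb-C0).real*1000)
```

```text
[ 0.4828 -0.2871] [ 0.4806 -0.2849] [0.0541 0.0542 0.0542 0.0542 0.0541 0.0542] [0.0542 0.0543 0.0546 0.0539 0.0543 0.0544]
turn 1.5550194736342502 spindle (0.480597349252572-0.2871140495914069j) [ 0.5363 -0.1606] ecc 0.002232248482216291 eA 0.025383494840474204 eB 1.5804029684746963 x mm -0.02144408146836918
```

Run:
```python
from h import *
import pickle
Q=np.c_[xd,yd]
for f,l,r,v,bolt,hub in(('w4.pkl',253,458,253,(116,432),(353,260)),('w6.pkl',251,456.5,258,(114,432),(352,262))):
    d=pickle.load(open(f,'rb'));p=lambda x,y,z:ray(d,140+x/2.5,100+y/2.5,z)[:2]@Q*1000
    print('plate x',((p(l,v,.106)+p(r,v,.106))/2)[0],'bolt',p(*bolt,.062),'hub',p(*hub,.106))
rep(3)
```

```text
plate x 481.2018453174161 bolt [ 372.17842986 -380.23303996] hub [ 480.30589857 -287.67022976]
plate x 480.9391860723191 bolt [ 372.24920196 -379.59359645] hub [ 480.30984188 -287.58754369]
t 20.0 w 0.05251603427496338 z 0.22056035676896293 r 0.0008171928833456767 th -0.093165126652971 F xd,yd -0.45580301126233963 -0.31763274291426674 bar mm -141.71953438260456
```

```bash
python3 -c "
from h import *
s=ctrl.state();print(s['clock'],s['ft_force']);ctrl.job_done()"
```

```text
20.15 [ 1.30308605 -0.2417334  -0.88237684]
the job is handed in; nothing more can be done
```

The job is handed in at about 20 s of the 72 s. My checks put the wheel's high spot at the plunger, but `job_done()` gave no verdict.

**What I did**
- I slid the indicator about 22 mm by its column. The red bar lagged the slide by about 5.4 mm, so the plunger was near half travel.
- I held the crank bearing and turned the wheel counter-clockwise by just over one and a quarter turns (estimated final crank angle about 7.6 rad). The wrist force read at most about 8 N at the stops between moves.
- I then released the bearing and lifted clear.

**Last checks**
- **High spot:** The disc's hole pattern before and after the turn puts its centre within about 0.02 mm of the plunger line, on the indicator's side. The hub and crank plate edges, used as references instead, give about ±0.3 mm. The limit is 0.85 mm.
- **Plunger:** The red bar had moved about 2.6 mm further in than at the middle of its swing. The wrist image shows the tip at the rim, and I estimate about 8 mm of travel at the high spot.
- **Bystanders:** The arm kept clear of them, and the wrist view still shows the jar standing. I did not measure the others again.

**What disagreed**
- The off-centre distance came out at 2.23 mm against the stated 2.5 mm.
- The gripper partly hid the red bar in the scene camera for some mid-turn readings, so I could not rely on the bar to check the plunger throughout the turn. I relied on the wheel images to find the high spot.

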